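Assemble a bayonet filter chamber on its holder

TASK

Make the filter holder ready: first push the filter slide with the black tab fully home into its slot. Then set the steel filter chamber with the side handle upright on the holder's collar so that its two lugs drop through the two gaps and it sits down flat, and turn it a quarter-turn clockwise (seen from above), for instance by pushing its handle round, until it meets the stop and is locked. Leave it standing there, and do not shift or knock over the other things on the bench.

Things in the scene. Friction and masses are not known exactly. Their poses are not given: they have to be found in the camera images.
- holder: Fixed filter holder: square grey block 100 x 100 mm, 46 mm high, with an aluminium collar ring on top (83 mm outer diameter, top edge 59 mm above the bench). Origin: centre of the underside, on the collar's axis; z up. A slot in its -y face takes the filter slide. The collar has two gaps, on its +x and -x sides (see seat, gap).
- seat (a point): Centre of the flat seat inside the collar, 46 mm above the holder's origin, 73 mm in diameter; axes as the holder's. Above it, on the +y and -y sides, are two arc-shaped lips: underside 8 mm and top 13 mm above the seat, inner radius 27 mm.
- gap (a point): Middle of the gap between the lips on the holder's +x side, 31 mm from the axis, at the lips' top; the other gap lies opposite. Each is about 65 degrees wide. The chamber's lugs go down through the gaps, then turn under the lips clockwise seen from above to rigid stops at about 90 to 95 degrees. Anticlockwise it is blocked after about 40 degrees and does not lock.
- slide (a joint): How far the filter slide stands out of its slot, in m: 0 is fully home (the tab about 1.5 mm from the block), 0.045 the farthest out. It moves along the holder's y axis and is pushed home in the holder's +y direction; friction about 2 N, and it stays where it is left.
- tab (a point): Centre of the outer face (the one looking to the holder's -y) of the slide's upright black tab, which is 60 mm wide along the holder's x, 8 mm thick and 30 mm high, from 12 to 42 mm above the bench; this point is 27 mm above the bench. Axes as the holder's.
- chamber: Loose steel filter chamber: upright closed cylinder 50 mm in diameter, 90 mm high, with a 4 mm high knob 16 mm wide on top; 0.25 to 0.5 kg. Origin: centre of the underside; z up. At its foot two lugs stick out along its +x and -x to 34 mm from the axis, 18 mm wide, 1 to 6 mm above the underside. They are alike: the handle may go over either gap. Play in the collar: about 2 mm to the side and in height.
- handle_end (a point): Outer end of the chamber's one round handle bar, which is 10 mm thick and sticks out level along the chamber's +x, in line with a lug, 30 mm above the underside, to 92 mm from the axis.
- canister: Bystander: loose plain steel canister 60 mm in diameter (62 mm at a dark band), 85 mm high, with no handle and no lugs. Origin: centre of the underside. It and the chamber may have swapped places.
- beaker: Bystander: glass beaker, 70 mm across the rim, 85 mm high; origin at the centre of the underside.
- jar: Bystander: small white jar, 48 mm in diameter, 60 mm high; origin at the centre of the underside.
- spatula: Bystander: spatula 180 mm long lying on the bench.
- reagent: Bystander: white bottle, 60 mm in diameter, 120 mm high; origin at the centre of the underside.
Not all that is in view belongs to the job. What is shaped like the chamber but blue is not meant.

How it is judged:
By the outcome, as a careful person would: the job done as asked, in the order asked, and still so for the second after the job is handed in, with the robot touching nothing.
It also fails if it takes over 70 s, if anything falls off the work surface, if the arm or the gripper's body presses on something with over 40 N, if the wrist force passes 120 N, or if a joint passes its speed limit or range.

ROBOT

A 6-joint arm with a two-finger parallel gripper is mounted at the origin on the work surface. World frame = base frame: x ahead of the robot, y to its left, z up, the work surface at z = 0. Lengths are in m, angles in rad, forces in N, time in s.
With the tool pointing down it reaches from about 0.425 to 0.95 m from the base axis. Payload 3.5 kg.
Tool frame: the origin (TCP) lies between the finger pads; the fingertips stand 11 mm ahead of it and the grasp point (between the pads) lies 8 mm behind it (ctrl.tcp_to_tips is the distance from the TCP to the fingertips, in m); z points along the fingers, y is the direction in which the jaws open and shut (so a half turn about z gives the same grasp; the last joint's range is limited). The gripper opens to 85 mm and grips with 20 to 120 N. Pads are 22 mm wide; open, the fingers measure 114 mm over their backs; the gripper's body (76 mm by 85 mm) begins 54 mm behind the grasp point. The pads swing forward as they close: fully open they stand 13 mm farther back than shut.
Start: joints at [-1.434, 0.286, 1.577, -0, 1.279, -0.15], TCP at [0.191, -0.647, 0.242] pointing down, gripper open.
Joint ranges: [-2.77, 2.77], [-0.9, 2.22], [0.21, 2.48], [-1.53, 4.67], [0.24, 2.81], [-2.84, 2.84]. Speed limits (rad/s): [2.79, 2.79, 3.14, 3.14, 3.14, 3.14].

INTERFACE

Orientations are given as a unit quaternion [x, y, z, w].
In Python, from plant import monitor, vision, workorder, ctrl gives the robot as it stands.
- The arm moves only by the tool jog_arm, never from a script. Its argument "series" is a list of rows, each a list of 4 numbers: the shift along the tool's x, y, z in m, then the turn about the tool's z in rad. In form: [[tx, ty, tz, spin], ...]. A call has exactly 8 rows; each row shifts and turns the pose as measured when the row begins, along the tool's axes as they then stand; what a row does not reach is not made up. A row lasts 1/12 s, in which the tool goes at most 41.7 mm and 7.16 degrees, less where a joint would pass 70% of its speed; a pose out of reach is approached as far as the arm can. A call is refused whole if a number of a shift passes 0.0417 or a number of a turn 0.125, either way. A call with a gripper value outside its range is refused whole. "grip" is the finger opening in m, from 0 to 0.0854, set as the call begins (left out, the last holds). The fingers move at their own pace and stop on an object; "grip_force" is the grip in N (left out, the last holds). Time passes only in rows, so rows that do not move let the fingers close, or fill a call up. It gives the time, the measured TCP pose, the force and the opening at its end, in the units of the state.
- monitor.get_state(): the state, without advancing time (a new reading comes with each control period).
- vision.read_camera(name): name is "scene" or "side" or "wrist"; returns the picture (400x640x3 uint8, red, green, blue); there is no depth.
- vision.get_calibration(name): a dict with "vfov" (degrees; the focal length in pixels is half the picture's height over the tangent of half this angle, whatever the lens; pixels are square), "cx", "cy" (the principal point, pixels), "D" ([k1, k2, p1, p2, k3] as OpenCV has them; the pictures are not rectified), "R" (3x3) and "t" (3): a world point X has camera coordinates R X + t. Camera axes: x right, y down, z forward; pixel columns grow to the right and rows downward; lengths in m; the calibration is good to about 2 mm. A picture is of the moment at which its call begins: read the wrist's pose just before it. get_calibration takes no time and is no camera call; for the wrist camera it gives the pose at the moment of the call.
- workorder.sign_off(): hands the job in, once; it reports no verdict.
The state is a dict: "time": time; "qpos": joint angles; "dq": joint speeds; "joint_efforts": joint torques, N m; "eef_pos": TCP position; "tcp_rot": TCP orientation; "contact_force": force on the tool from outside, world axes, zero at the start; "wrist_torque": the same for the moment, N m; "opening": opening from 0.0 (shut) to 1.0 (fully open).
Only numpy, scipy, OpenCV 4.12 (cv2) and the standard library are available. Lean on these libraries where they do the work, as an engineer would, in place of code of your own. Each camera call takes 0.05 s, during which the arm holds its last target.

## Working session

There is one attempt and no reset: what is moved stays moved. The work goes in short steps, Python scripts to look and compute and a tool call to move; the robot and the scene stay as the last step left them, time stands still between calls to the robot, and variables do not carry over. Pictures are saved under pics/ and viewed, and the job is handed in when it is done.

Besides the shell and the picture viewer there is one more tool, called after "Emit:" by a JSON object that holds its "api" and its "payload". jog_arm: Moves the arm, as the interface text tells. Its arguments: {"type":"object","properties":{"series":{"type":"array","items":{"type":"array","items":{"type":"number"}}},"grip":{"type":"number"},"grip_force":{"type":"number"}},"required":["series"]}

```bash
mkdir -p pics; ls; python3 - <<'E'
from plant import monitor, vision, workorder, ctrl
import cv2
print(monitor.get_state())
for n in ["scene","side","wrist"]:
    c=vision.get_calibration(n); print(n,c)
    cv2.imwrite(f"pics/{n}0.png",vision.read_camera(n)[:,:,::-1])
E
```

```text
pics
{'time': 0.0, 'qpos': array([-1.43398477e+00,  2.87199230e-01,  1.57816636e+00, -2.81625694e-05,
        1.27860419e+00, -1.49973819e-01]), 'dq': array([ 0.00116984, -0.00184775,  0.00058232,  0.00064118,  0.00025195,
       -0.00039515]), 'joint_efforts': array([-2.23130999e-03, -4.05984735e+01, -2.92625087e+01, -2.62301401e-04,
        5.91648990e-03,  6.04112302e-06]), 'eef_pos': array([ 0.19088986, -0.6467902 ,  0.24093053]), 'tcp_rot': array([ 9.89735591e-01,  1.42905729e-01, -5.65728815e-06, -1.18862645e-03]), 'contact_force': array([-0.53767811,  0.1704327 , -0.3925728 ]), 'wrist_torque': array([-0.03219654,  0.00642848,  0.01926921]), 'opening': 1.0044824185785834}
scene {'vfov': 49.59004970635838, 'cx': 316.9035169775455, 'cy': 195.62277565358667, 'D': array([0.00527466, 0.        , 0.        , 0.        , 0.        ]), 'R': array([[ 0.50360038,  0.86372912,  0.01893835],
       [ 0.66905009, -0.37603583, -0.64106867],
       [-0.54658818,  0.33551313, -0.76724983]]), 't': array([-0.32568272, -0.35466706,  1.65886214])}
side {'vfov': 56.85642469664829, 'cx': 319.1271518958415, 'cy': 198.31229682044136, 'D': array([-0.03385239,  0.        ,  0.        ,  0.        ,  0.        ]), 'R': array([[-0.74095023, -0.67148594, -0.00996939],
       [-0.34212681,  0.39021038, -0.85480121],
       [ 0.57787715, -0.62995436, -0.51885981]]), 't': array([0.44528584, 0.26887787, 0.97141665])}
wrist {'vfov': 64.3735906801037, 'cx': 323.56653291328854, 'cy': 198.95049528797554, 'D': array([-0.06237116,  0.        ,  0.        ,  0.        ,  0.        ]), 'R': array([[ 2.81684258e-01, -9.59506900e-01, -6.98367563e-04],
       [-9.25126814e-01, -2.71784175e-01,  2.65091948e-01],
       [-2.54547358e-01, -7.40261500e-02, -9.64222885e-01]]), 't': array([-0.67366491, -0.03339618,  0.37767553])}
```

View pics/scene0.png

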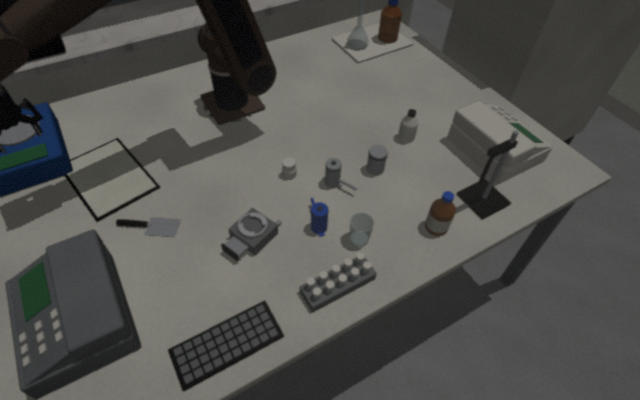

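View pics/side0.png

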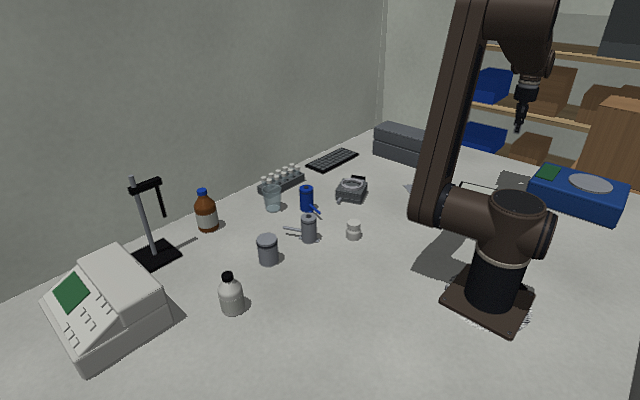

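View pics/wrist0.png

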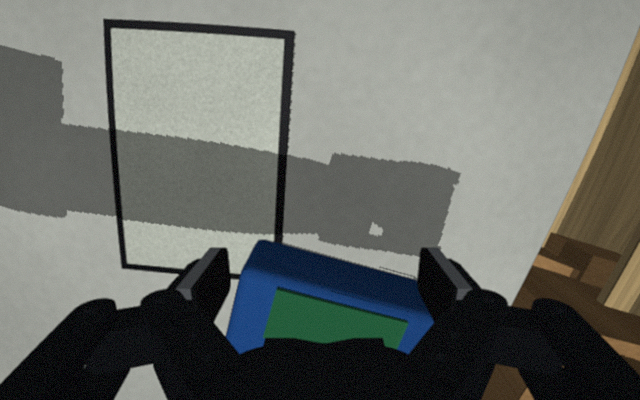

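Scene shows the holder at about (252,225) with the black tab at (235,248), the chamber at (333,172) with its handle toward (355,190), the blue decoy at (319,218), the canister at (377,160), the jar at (289,168) and the beaker at (361,230). Zooming in for accurate points.

```bash
cat > h.py <<'E'
import numpy as np, cv2
from plant import monitor, vision, workorder, ctrl
from scipy.optimize import least_squares
from scipy.spatial.transform import Rotation as Ro
def K(c):
    f=200/np.tan(np.radians(c['vfov']/2)); return np.array([[f,0,c['cx']],[0,f,c['cy']],[0,0,1]])
def proj(c,X):
    X=np.atleast_2d(np.asarray(X,float)); rv=cv2.Rodrigues(np.array(c['R']))[0]
    return cv2.projectPoints(X,rv,np.array(c['t']),K(c),np.array(c['D']))[0].reshape(-1,2)
def ray(c,uv):
    n=cv2.undistortPoints(np.array([[uv]],float),K(c),np.array(c['D']))[0,0]
    R=np.array(c['R']); return -R.T@np.array(c['t']), R.T@np.array([n[0],n[1],1])
def onz(c,uv,z):
    o,d=ray(c,uv); return o+d*(z-o[2])/d[2]
def shot(n,name,box=None,s=1):
    c=vision.get_calibration(n); im=vision.read_camera(n)[:,:,::-1].copy()
    cv2.imwrite(f"pics/{name}_raw.png",im); crop(im,name,box,s); return c,im
def crop(im,name,box,s):
    if box: im=im[box[1]:box[3],box[0]:box[2]]
    cv2.imwrite(f"pics/{name}.png",cv2.resize(im,None,fx=s,fy=s,interpolation=cv2.INTER_CUBIC))
E
python3 - <<'E'
from h import *
a=cv2.imread('pics/scene0.png'); b=cv2.imread('pics/side0.png')
crop(a,'s1',(215,140,395,265),4.4)
crop(b,'d1',(250,160,380,260),6)
c=vision.get_calibration('scene'); d=vision.get_calibration('side')
for n,uv,z in [('holder',(253,223),.055),('chamb',(333,162),.092),('canister',(377,152),.085),('jar',(289,162),.06),('beaker',(361,220),.085),('blue',(319,208),.09)]:
    print(n,onz(c,uv,z).round(3))
for n,uv,z in [('holder',(352,184),.055),('chamb',(309,217),.09),('jar',(353,224),.06)]:
    print(n,onz(d,uv,z).round(3))
E
```

```text
holder [ 0.597 -0.182  0.055]
chamb [0.532 0.123 0.092]
canister [0.557 0.272 0.085]
jar [0.437 0.018 0.06 ]
beaker [0.756 0.077 0.085]
blue [ 0.665 -0.006  0.09 ]
holder [ 0.598 -0.184  0.055]
chamb [0.531 0.123 0.09 ]
jar [0.43  0.028 0.06 ]
```

View pics/s1.png

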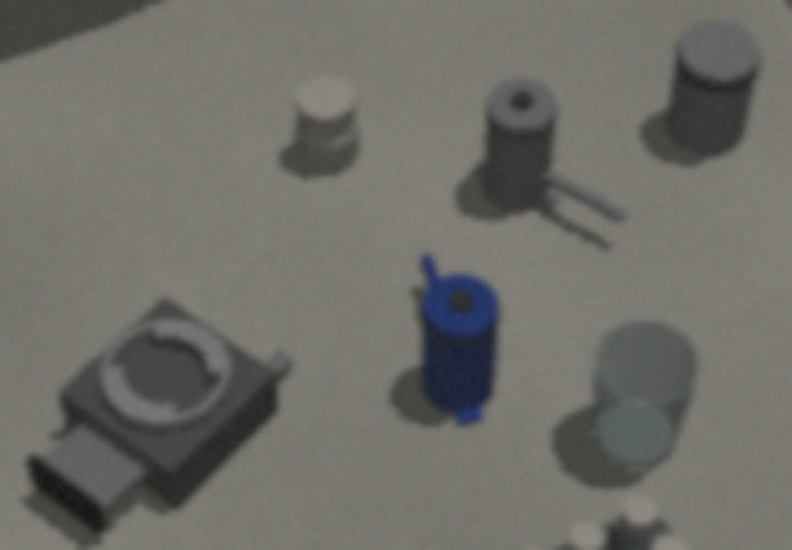

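View pics/d1.png

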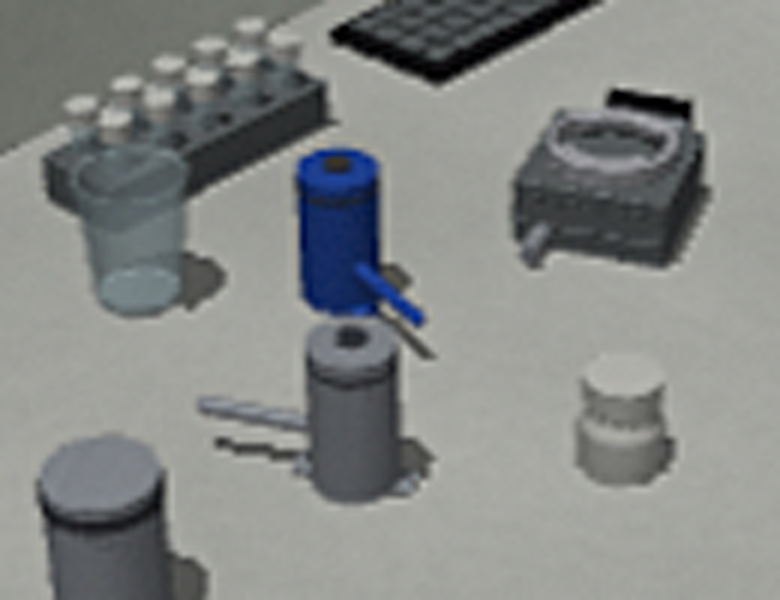

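```bash
python3 - <<'E'
from h import *
c=vision.get_calibration('scene'); d=vision.get_calibration('side')
S=lambda x,y:(215+x/4.4,140+y/4.4); D=lambda x,y:(250+x/6,160+y/6)
# holder corners top z .046
B=.046
for n,p,z in [('back',S(165,298),B),('left',S(65,390),B),('right',S(278,375),B),('front',S(178,472),B),('tabtopL',S(33,458),.042),('tabtopR',S(105,520),.042),('ring',S(165,372),.059)]:
    print(n,onz(c,p,z).round(4))
print('side')
for n,p,z in [('left',D(515,185),B),('near',D(668,212),B),('right',D(705,135),B),('ring',D(612,140),.059),('tabL',D(610,92),.042),('tabR',D(690,100),.042)]:
    print(n,onz(d,p,z).round(4))
print('chamber')
for n,p,z in [('top',S(521,105),.09),('hend',S(622,214),.03)]:
    print(n,onz(c,p,z).round(4))
for n,p,z in [('top',D(352,343),.09),('hend',D(202,405),.03)]:
    print(n,onz(d,p,z).round(4))
E
```

```text
back [ 0.5388 -0.1578  0.046 ]
left [ 0.576  -0.2455  0.046 ]
right [ 0.6327 -0.1209  0.046 ]
front [ 0.6686 -0.2089  0.046 ]
tabtopL [ 0.6117 -0.2827  0.042 ]
tabtopR [ 0.6757 -0.2618  0.042 ]
ring [ 0.6037 -0.1865  0.059 ]
side
left [ 0.6208 -0.1155  0.046 ]
near [ 0.5297 -0.1517  0.046 ]
right [ 0.5699 -0.2457  0.046 ]
ring [ 0.5969 -0.182   0.059 ]
tabL [ 0.6574 -0.2587  0.042 ]
tabR [ 0.61   -0.2848  0.042 ]
chamber
top [0.5376 0.1206 0.09  ]
hend [0.6161 0.1599 0.03  ]
top [0.531  0.1245 0.09  ]
hend [0.6131 0.1592 0.03  ]
```

```bash
cat >> h.py <<'E'
def pose():
    s=monitor.get_state(); R=Ro.from_quat(s['tcp_rot']).as_matrix()
    return np.array(s['eef_pos']),R,np.arctan2(R[1,0],R[0,0])
def plan(target,yaw=None,n=None,p=None,y0=None):
    """rows toward target (world TCP), yaw of tool x; assumes tool down"""
    s=monitor.get_state()
    P,R,y=pose()
    if p is not None: P=np.array(p)
    if y0 is not None: y=y0
    d=np.array(target)-P; dy=0 if yaw is None else (yaw-y+np.pi)%(2*np.pi)-np.pi
    if n is None:
        n=max(int(np.ceil(np.abs(d).max()/.038)),int(np.ceil(np.linalg.norm(d)/.04)),int(np.ceil(abs(dy)/.12)),1)
    rows=[]
    for i in range(n):
        a=y+dy*i/n; st=d/n
        rows.append([round(float(st[0]*np.cos(a)+st[1]*np.sin(a)),4),round(float(st[0]*np.sin(a)-st[1]*np.cos(a)),4),round(float(-st[2]),4),round(float(-dy/n),3)])
    print('t',round(s['time'],2),'pos',np.round(pose()[0],4),'yaw',round(np.degrees(pose()[2]),2),'tilt',np.round(np.degrees(np.arccos(np.clip(-R[2,2],-1,1))),2),'F',np.round(s['contact_force'],1),'M',np.round(s['wrist_torque'],2),'op',round(s['opening'],3),'q6',round(s['qpos'][5],2))
    for r in rows: print(r)
E
python3 - <<'E'
from h import *
plan([.63,-.25,.25],np.radians(112.5),16)
E
```

```text
t 0.15 pos [ 0.1909 -0.6469  0.2412] yaw 16.43 tilt 0.11 F [ 0.5 -0.2 -0.9] M [ 0.04 -0.03 -0.05] op 0.995 q6 -0.15
[0.0333, -0.016, -0.0005, -0.105]
[0.0348, -0.0125, -0.0005, -0.105]
[0.0359, -0.0087, -0.0005, -0.105]
[0.0367, -0.0049, -0.0005, -0.105]
[0.037, -0.0011, -0.0005, -0.105]
[0.0369, 0.0028, -0.0005, -0.105]
[0.0364, 0.0066, -0.0005, -0.105]
[0.0355, 0.0104, -0.0005, -0.105]
[0.0342, 0.0141, -0.0005, -0.105]
[0.0326, 0.0176, -0.0005, -0.105]
[0.0305, 0.0209, -0.0005, -0.105]
[0.0282, 0.024, -0.0005, -0.105]
[0.0255, 0.0268, -0.0005, -0.105]
[0.0226, 0.0293, -0.0005, -0.105]
[0.0194, 0.0315, -0.0005, -0.105]
[0.016, 0.0334, -0.0005, -0.105]
```

Emit:
{"api": "jog_arm", "payload": {"series": [[0.033,-0.016,0,-0.105],[0.035,-0.0125,0,-0.105],[0.036,-0.009,0,-0.105],[0.037,-0.005,0,-0.105],[0.037,-0.001,0,-0.105],[0.037,0.003,0,-0.105],[0.036,0.007,0,-0.105],[0.0355,0.01,0,-0.105]], "grip": 0.0}}

```text
time: 0.82
eef_pos: [0.4089, -0.4418, 0.2366]
tcp_rot: [0.839, 0.544, -0.0, -0.003]
contact_force: [-0.1, -1.1, -0.3]
opening: 0.003
```

```bash
python3 - <<'E'
from h import *
plan([.63,-.25,.25],np.radians(112.5),8)
E
```

```text
t 0.82 pos [ 0.4089 -0.4418  0.2366] yaw 65.97 tilt 0.38 F [-0.1 -1.1 -0.3] M [-0.06  0.    0.06] op 0.003 q6 -0.57
[0.0331, 0.0155, -0.0017, -0.102]
[0.0314, 0.0188, -0.0017, -0.102]
[0.0293, 0.0219, -0.0017, -0.102]
[0.027, 0.0247, -0.0017, -0.102]
[0.0243, 0.0273, -0.0017, -0.102]
[0.0214, 0.0296, -0.0017, -0.102]
[0.0183, 0.0317, -0.0017, -0.102]
[0.015, 0.0334, -0.0017, -0.102]
```

Emit:
{"api": "jog_arm", "payload": {"series": [[0.033,0.0155,-0.002,-0.102],[0.0315,0.019,-0.002,-0.102],[0.0295,0.022,-0.002,-0.102],[0.027,0.025,-0.002,-0.102],[0.0245,0.0275,-0.002,-0.102],[0.0215,0.03,-0.002,-0.102],[0.0185,0.032,-0.002,-0.102],[0.015,0.0335,-0.002,-0.102]]}}

```text
time: 1.48
eef_pos: [0.6354, -0.2313, 0.2498]
tcp_rot: [0.536, 0.844, 0.002, -0.006]
contact_force: [-0.1, -0.3, 0.3]
opening: -0.004
```

```bash
python3 - <<'E'
from h import *
c,im=shot('wrist','w1')
plan([.63,-.25,.25],np.radians(112.5),8)
E
```

```text
t 1.53 pos [ 0.6396 -0.2259  0.2501] yaw 115.66 tilt 0.76 F [0.3 2.1 0.8] M [ 0.05 -0.    0.01] op -0.0 q6 -0.94
[-0.0022, -0.0024, 0.0, 0.007]
[-0.0022, -0.0024, 0.0, 0.007]
[-0.0022, -0.0023, 0.0, 0.007]
[-0.0022, -0.0023, 0.0, 0.007]
[-0.0023, -0.0023, 0.0, 0.007]
[-0.0023, -0.0023, 0.0, 0.007]
[-0.0023, -0.0023, 0.0, 0.007]
[-0.0023, -0.0023, 0.0, 0.007]
```

View pics/w1.png

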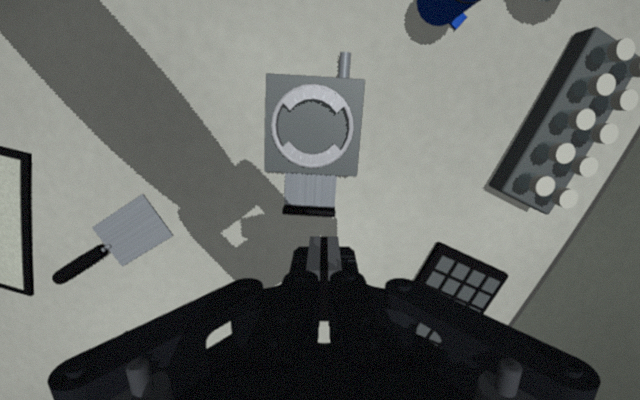

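Wrist view: the block's top is at (265–363, 75–175), the ring centre near (313,125), the tab at (308,211). I'll settle and re-shoot for an exact measurement.

Emit:
{"api": "jog_arm", "payload": {"series": [[-0.009,-0.01,0,0.05],[-0.005,-0.005,0,0],[0,0,0,0],[0,0,0,0],[0,0,0,0],[0,0,0,0],[0,0,0,0],[0,0,0,0]]}}

```text
time: 2.2
eef_pos: [0.6321, -0.2423, 0.2473]
tcp_rot: [0.551, 0.834, 0.004, -0.007]
contact_force: [-0.5, 0.3, -0.3]
opening: -0.003
```

```bash
python3 - <<'E'
from h import *
c,im=shot('wrist','w2',(240,30,400,240),3.5/1.25)
np.save('c2.npy',c,allow_pickle=True)
crop(im,'w2',(240,30,390,230),3)
plan([.63,-.25,.25],np.radians(112.5),8)
E
```

```text
t 2.25 pos [ 0.6321 -0.2423  0.2473] yaw 113.1 tilt 0.97 F [-0.  -0.6 -0.2] M [-0.04  0.04 -0.06] op 0.003 q6 -0.92
[-0.0008, -0.0006, -0.0003, 0.001]
[-0.0008, -0.0006, -0.0003, 0.001]
[-0.0008, -0.0006, -0.0003, 0.001]
[-0.0008, -0.0006, -0.0003, 0.001]
[-0.0008, -0.0006, -0.0003, 0.001]
[-0.0008, -0.0006, -0.0003, 0.001]
[-0.0008, -0.0006, -0.0003, 0.001]
[-0.0008, -0.0006, -0.0003, 0.001]
```

View pics/w2.png

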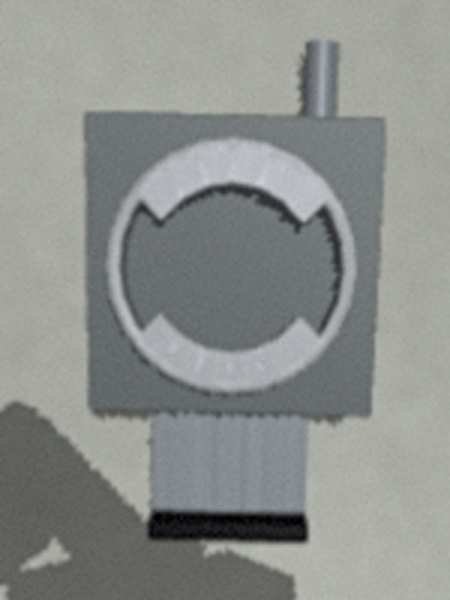

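```bash
python3 - <<'E'
from h import *
c=np.load('c2.npy',allow_pickle=True).item()
W=lambda p:np.array([240+p[0]/3-.33,30+p[1]/3-.33])
P=[(85,112),(385,118),(372,415),(90,413)]
for p in P: print(onz(c,W(p),.046).round(4))
print('ring',onz(c,W((231.5,265)),.059).round(4))
L=[(-.05,.05),(.05,.05),(.05,-.05),(-.05,-.05)]
def res(v):
    x,y,a,dx,dy=v[0],v[1],v[2],0,0
    R=np.array([[np.cos(a),-np.sin(a)],[np.sin(a),np.cos(a)]])
    X=[np.r_[R@np.array(l)+[x,y],.046] for l in L]
    u=proj(c,X)-np.array([W(p) for p in P])
    X2=[np.r_[R@np.array([.0415*np.cos(t),.0415*np.sin(t)])+[x,y],.059] for t in np.linspace(0,2*np.pi,73)]
    q=proj(c,X2); b=np.array([q[:,0].min(),q[:,0].max(),q[:,1].min(),q[:,1].max()])
    m=np.array([W((107,0))[0],W((356,0))[0],W((0,138))[1],W((0,392))[1]])
    return np.r_[u.ravel(),b-m]
r=least_squares(res,[.6,-.18,.4]); print(r.x.round(4),np.degrees(r.x[2]),res(r.x).round(2))
x,y,a=r.x[:3]
for p in [(150,538),(306,541)]:
    q=onz(c,W(p),.042)-[x,y,0]; print('tab in holder',q[0]*np.cos(a)+q[1]*np.sin(a),-q[0]*np.sin(a)+q[1]*np.cos(a))
E
```

```text
[ 0.5363 -0.1586  0.046 ]
[ 0.6284 -0.1217  0.046 ]
[ 0.6657 -0.2136  0.046 ]
[ 0.5737 -0.252   0.046 ]
ring [ 0.6004 -0.1854  0.059 ]
[ 0.601  -0.1865  0.3857] 22.100440378962375 [-0.53  0.13  0.24 -0.26  0.16  0.43 -0.12 -0.42 -0.52  0.78 -0.67  0.95]
tab in holder -0.029511970723224888 -0.09729715864840557
tab in holder 0.02813692742633963 -0.09748365483063007
```

```bash
python3 - <<'E'
from h import *
plan([.650,-.307,.027],np.radians(112.1),1)
E
```

```text
t 2.25 pos [ 0.6321 -0.2423  0.2473] yaw 113.1 tilt 0.97 F [-0.  -0.6 -0.2] M [-0.04  0.04 -0.06] op 0.003 q6 -0.92
[-0.0665, -0.009, 0.2203, 0.018]
```

Emit:
{"api": "jog_arm", "payload": {"series": [[-0.033,-0.0045,0,0.018],[-0.0335,-0.0045,0.02,0],[0,0,0.035,0],[0,0,0.035,0],[0,0,0.035,0],[0,0,0.035,0],[0,0,0.03,0],[0,0,0.01,0]]}}

```text
time: 2.92
eef_pos: [0.6542, -0.3117, 0.049]
tcp_rot: [0.559, 0.829, 0.005, 0.003]
contact_force: [-1.0, 0.6, -1.0]
opening: -0.003
```

```bash
python3 - <<'E'
from h import *
plan([.650,-.307,.027],np.radians(112.1),1)
E
```

```text
t 2.92 pos [ 0.6542 -0.3117  0.049 ] yaw 111.99 tilt 0.6 F [-1.   0.6 -1. ] M [0.04 0.03 0.02] op -0.003 q6 -0.98
[0.006, -0.0021, 0.022, -0.002]
```

Emit:
{"api": "jog_arm", "payload": {"series": [[0.002,-0.002,0.016,0],[0.004,0,0.006,0],[0,0,0.001,0],[0.01,0,0,0],[0.01,0,0,0],[0.01,0,0,0],[0.01,0,0,0],[0.008,0,0,0]]}}

```text
time: 3.58
eef_pos: [0.6334, -0.262, 0.0298]
tcp_rot: [0.559, 0.829, 0.004, 0.007]
contact_force: [0.7, -2.4, -1.9]
opening: -0.002
```

```bash
python3 - <<'E'
from h import *
def H(y,x=0): return np.array([.601-.376*y+.9265*x,-.1865+.9265*y+.376*x])
plan([*H(-.0705),.027],np.radians(112.1),1)
E
```

```text
t 3.58 pos [ 0.6334 -0.262   0.0298] yaw 111.95 tilt 0.94 F [ 0.7 -2.4 -1.9] M [-0.36 -0.06  0.02] op -0.002 q6 -0.93
[0.0117, -0.0017, 0.0028, -0.003]
```

Pushing with about 2 N, as expected. Continue to the stop.

Emit:
{"api": "jog_arm", "payload": {"series": [[0.005,-0.001,0.001,0],[0.004,0,0.001,0],[0.003,0,0,0],[0.003,0,0,0],[0.002,0,0,0],[0.002,0,0,0],[0.002,0,0,0],[0.002,0,0,0]]}}

```text
time: 4.25
eef_pos: [0.6294, -0.2514, 0.0311]
tcp_rot: [0.557, 0.83, -0.003, 0.028]
contact_force: [2.6, -6.9, -4.6]
opening: 0.004
```

```bash
python3 - <<'E'
from h import *
def H(y,x=0): return np.array([.601-.376*y+.9265*x,-.1865+.9265*y+.376*x])
plan([*H(-.0705),.027],np.radians(112.1),1)
c,im=shot('wrist','w3')
E
```

```text
t 4.25 pos [ 0.6294 -0.2514  0.0311] yaw 112.19 tilt 3.19 F [ 2.6 -6.9 -4.6] M [-1.02 -0.43 -0.07] op 0.004 q6 -0.91
[0.0003, -0.0019, 0.0041, 0.002]
```

View pics/w3.png

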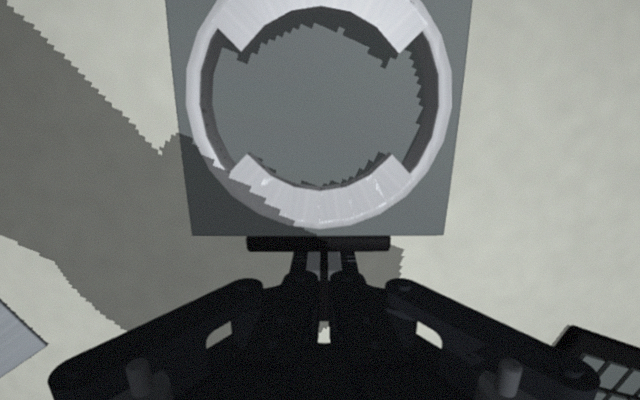

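Emit:
{"api": "jog_arm", "payload": {"series": [[0.004,0,0,0],[0.005,0,0,0],[0.006,0,0,0],[0.006,0,0,0],[0.006,0,0,0],[0.006,0,0,0],[0.006,0,0,0],[0.006,0,0,0]]}}

```text
time: 4.97
eef_pos: [0.6299, -0.2517, 0.033]
tcp_rot: [0.553, 0.829, -0.019, 0.08]
contact_force: [6.5, -16.6, -9.7]
opening: -0.008
```

```bash
python3 - <<'E'
from h import *
def H(y,x=0): return np.array([.601-.376*y+.9265*x,-.1865+.9265*y+.376*x])
plan([*H(-.0705),.027],np.radians(112.1),1)
P,R,_=pose(); print(R.round(3))
c,im=shot('side','d2',(310,150,400,220),8)
E
```

```text
t 4.97 pos [ 0.6299 -0.2517  0.033 ] yaw 112.27 tilt 9.48 F [  6.5 -16.6  -9.7] M [-2.49 -0.86 -0.2 ] op -0.008 q6 -0.85
[0.0007, -0.0023, 0.006, 0.003]
[[-0.374  0.92   0.112]
 [ 0.914  0.387 -0.121]
 [-0.154  0.057 -0.986]]
```

View pics/d2.png

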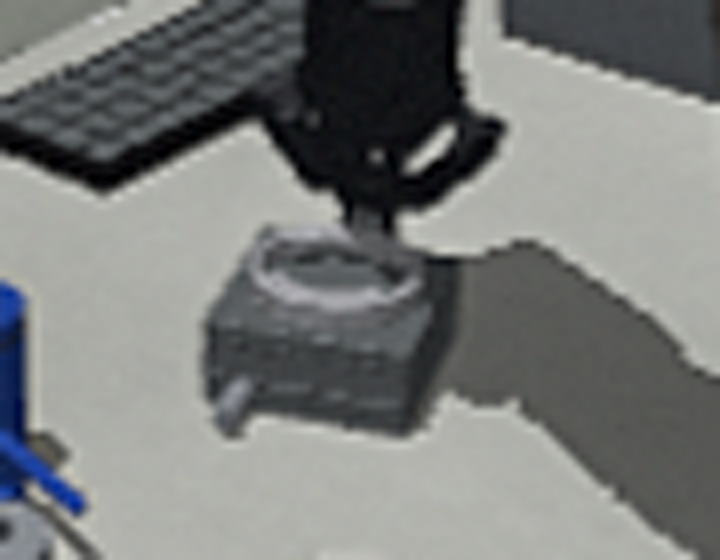

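Pushing at 17 N moves it no further, so the slide is home (face at holder y ≈ −0.060). But loaded rows have tilted the tool by 9.5°. I'll undo that by pressing the opposite way on the fixed block's +y face.

```bash
cat >> h.py <<'E'
HO=np.array([.601,-.1865]); HA=np.radians(22.1)
def Hp(x,y,z): return np.array([HO[0]+x*np.cos(HA)-y*np.sin(HA),HO[1]+x*np.sin(HA)+y*np.cos(HA),z])
def toH(P): d=np.array(P[:2])-HO; return np.array([d[0]*np.cos(HA)+d[1]*np.sin(HA),-d[0]*np.sin(HA)+d[1]*np.cos(HA),P[2]])
def st():
    s=monitor.get_state(); P,R,y=pose(); z=R[:,2]; 
    zh=np.array([z[0]*np.cos(HA)+z[1]*np.sin(HA),-z[0]*np.sin(HA)+z[1]*np.cos(HA)])
    print('t',round(s['time'],2),'pos',P.round(4),'H',toH(P).round(4),'yaw',round(np.degrees(y),2),'tiltW',np.degrees(z[:2]).round(2),'tiltH',np.degrees(zh).round(2),'F',np.round(s['contact_force'],1),'M',np.round(s['wrist_torque'],2),'op',round(s['opening'],3),'q6',round(s['qpos'][5],2))
def path(pts,ns,yaw=None):
    """pts world waypoints, ns rows for each; full orientation"""
    st(); P,R,y=pose(); N=sum(ns); dy=0 if yaw is None else (yaw-y+np.pi)%(2*np.pi)-np.pi
    k=0
    for q,n in zip(pts,ns):
        d=(np.array(q)-P)/n
        for i in range(n):
            Ri=R@Ro.from_euler('z',-dy*k/N).as_matrix(); v=Ri.T@d
            print([round(float(e),4) for e in v]+[round(-dy/N,3)], '' if np.abs(v).max()<.0417 else 'TOO BIG'); k+=1
        P=np.array(q)
E
python3 - <<'E'
from h import *
path([Hp(0,-.095,.06),Hp(0,-.095,.15),Hp(-.02,.09,.15)],[2,3,6],np.radians(112.1))
E
```

```text
t 5.02 pos [ 0.6299 -0.2516  0.033 ] H [ 0.0022 -0.0712  0.033 ] yaw 112.28 tiltW [ 6.46 -6.95] tiltH [ 3.37 -8.87] F [  7.5 -18.6 -10.5] M [-2.56 -0.89 -0.19] op 0.003 q6 -0.85
[-0.0138, -0.0005, -0.0115, np.float64(0.0)] 
[-0.0138, -0.0005, -0.0115, np.float64(0.0)] 
[-0.0047, 0.0017, -0.0296, np.float64(0.0)] 
[-0.0047, 0.0017, -0.0296, np.float64(0.0)] 
[-0.0047, 0.0017, -0.0296, np.float64(0.0)] 
[0.0305, -0.003, -0.005, np.float64(0.0)] 
[0.0305, -0.003, -0.005, np.float64(0.0)] 
[0.0305, -0.003, -0.005, np.float64(0.0)] 
[0.0305, -0.003, -0.005, np.float64(0.0)] 
[0.0305, -0.003, -0.005, np.float64(0.0)] 
[0.0305, -0.003, -0.005, np.float64(0.0)]
```

Emit:
{"api": "jog_arm", "payload": {"series": [[-0.015,0,-0.003,0],[-0.014,0,-0.012,0],[-0.005,0.0015,-0.032,0],[-0.005,0.0015,-0.032,0],[-0.005,0.0015,-0.032,0],[0.03,-0.003,-0.005,0],[0.03,-0.003,-0.005,0],[0.03,-0.003,-0.005,0]]}}

```text
time: 5.68
eef_pos: [0.5943, -0.1993, 0.1558]
tcp_rot: [0.559, 0.826, -0.017, 0.079]
contact_force: [-0.2, 0.0, 0.4]
opening: -0.002
```

```bash
python3 - <<'E'
from h import *
c,im=shot('side','d3',(310,150,400,220),8)
path([Hp(-.02,.09,.15),Hp(-.02,.09,.03)],[4,4],np.radians(112.1))
E
```

```text
t 5.73 pos [ 0.5911 -0.1937  0.1539] H [-0.0119 -0.0029  0.1539] yaw 111.77 tiltW [ 6.04 -6.35] tiltH [ 3.21 -8.16] F [-1.   2.9 -1. ] M [0.18 0.06 0.04] op 0.001 q6 -0.81
[0.0231, -0.002, -0.0025, np.float64(-0.001)] 
[0.0231, -0.002, -0.0025, np.float64(-0.001)] 
[0.0231, -0.002, -0.0025, np.float64(-0.001)] 
[0.0231, -0.002, -0.0025, np.float64(-0.001)] 
[0.0043, -0.0017, 0.0296, np.float64(-0.001)] 
[0.0043, -0.0017, 0.0296, np.float64(-0.001)] 
[0.0043, -0.0017, 0.0296, np.float64(-0.001)] 
[0.0043, -0.0017, 0.0296, np.float64(-0.001)]
```

Emit:
{"api": "jog_arm", "payload": {"series": [[0.025,-0.002,-0.002,0],[0.025,-0.002,-0.002,0],[0.025,-0.002,-0.002,0],[0.018,-0.002,0.005,0],[0.004,-0.0015,0.03,0],[0.004,-0.0015,0.03,0],[0.004,-0.0015,0.03,0],[0.004,-0.0015,0.02,0]]}}

```text
time: 6.4
eef_pos: [0.5502, -0.1007, 0.0353]
tcp_rot: [0.557, 0.827, -0.012, 0.08]
contact_force: [-0.0, -0.3, -0.2]
opening: -0.0
```

```bash
python3 - <<'E'
from h import *
path([Hp(-.02,.08,.033),Hp(-.02,.055,.033)],[4,4],np.radians(112.1))
E
```

```text
t 6.4 pos [ 0.5502 -0.1007  0.0353] H [-0.0148  0.0986  0.0353] yaw 111.82 tiltW [ 6.8  -6.19] tiltH [ 3.97 -8.3 ] F [-0.  -0.3 -0.2] M [0.03 0.15 0.03] op -0.0 q6 -0.65
[-0.0045, -0.0014, 0.0011, np.float64(-0.001)] 
[-0.0045, -0.0014, 0.0011, np.float64(-0.001)] 
[-0.0045, -0.0014, 0.0011, np.float64(-0.001)] 
[-0.0045, -0.0014, 0.0011, np.float64(-0.001)] 
[-0.0062, -0.0, 0.0009, np.float64(-0.001)] 
[-0.0062, -0.0001, 0.0009, np.float64(-0.001)] 
[-0.0062, -0.0001, 0.0009, np.float64(-0.001)] 
[-0.0062, -0.0001, 0.0009, np.float64(-0.001)]
```

Emit:
{"api": "jog_arm", "payload": {"series": [[-0.012,-0.002,0.002,0],[-0.012,-0.001,0.002,0],[-0.01,-0.001,0.002,0],[-0.006,0,0.001,0],[-0.006,0,0.001,0],[-0.006,0,0.001,0],[-0.006,0,0.001,0],[-0.006,0,0.001,0]]}}

```text
time: 7.07
eef_pos: [0.5583, -0.1379, 0.0299]
tcp_rot: [0.567, 0.823, 0.003, 0.039]
contact_force: [-7.2, 20.4, 11.1]
opening: 0.001
```

```bash
python3 - <<'E'
from h import *
st()
E
```

```text
t 7.07 pos [ 0.5583 -0.1379  0.0299] H [-0.0213  0.0611  0.0299] yaw 110.76 tiltW [ 3.9  -2.27] tiltH [ 2.76 -3.57] F [-7.2 20.4 11.1] M [3.36 0.97 0.27] op 0.001 q6 -0.77
```

Emit:
{"api": "jog_arm", "payload": {"series": [[-0.006,0,0,0],[-0.005,0,0,0],[-0.004,0,0,0],[0.006,0,0,0],[0.01,0,0,0],[0.01,0,0,0],[0,0,0,0],[0,0,0,0]]}}

```text
time: 7.73
eef_pos: [0.5533, -0.1152, 0.0362]
tcp_rot: [0.571, 0.82, 0.013, 0.028]
contact_force: [0.6, 0.4, 0.8]
opening: -0.002
```

```bash
python3 - <<'E'
from h import *
st()
E
```

```text
t 7.73 pos [ 0.5533 -0.1152  0.0362] H [-0.0174  0.084   0.0362] yaw 110.28 tiltW [ 3.44 -0.58] tiltH [ 2.97 -1.83] F [0.6 0.4 0.8] M [-0.    0.05  0.05] op -0.002 q6 -0.76
```

Emit:
{"api": "jog_arm", "payload": {"series": [[-0.01,0,0.002,0],[-0.01,0,0.001,0],[-0.006,0,0,0],[-0.006,0,0,0],[-0.006,0,0,0],[0.008,0,0,0],[0.012,0,0,-0.015],[0.012,0,0,-0.015]]}}

```text
time: 8.4
eef_pos: [0.5528, -0.1081, 0.0367]
tcp_rot: [0.564, 0.826, 0.025, 0.006]
contact_force: [0.4, -0.1, 0.3]
opening: -0.002
```

```bash
python3 - <<'E'
from h import *
path([Hp(-.095,.095,.036),Hp(-.095,0,.036)],[3,4],np.radians(112.1))
E
```

```text
t 8.4 pos [ 0.5528 -0.1081  0.0367] H [-0.0152  0.0908  0.0367] yaw 111.36 tiltW [2.19 1.98] tiltH [2.77 1.01] F [ 0.4 -0.1  0.3] M [-0.    0.    0.01] op -0.002 q6 -0.81
[0.001, -0.0266, -0.001, np.float64(-0.002)] 
[0.0011, -0.0266, -0.001, np.float64(-0.002)] 
[0.0011, -0.0266, -0.001, np.float64(-0.002)] 
[-0.0237, 0.0002, -0.0004, np.float64(-0.002)] 
[-0.0237, 0.0002, -0.0004, np.float64(-0.002)] 
[-0.0237, 0.0001, -0.0004, np.float64(-0.002)] 
[-0.0237, 0.0001, -0.0004, np.float64(-0.002)]
```

Emit:
{"api": "jog_arm", "payload": {"series": [[0,-0.0266,0,-0.002],[0,-0.0266,0,-0.002],[0,-0.0266,0,-0.002],[-0.024,0,0,-0.002],[-0.024,0,0,-0.002],[-0.024,0,0,-0.002],[-0.02,0,0,-0.002],[0,0,0,0]]}}

```text
time: 9.07
eef_pos: [0.5056, -0.2225, 0.0272]
tcp_rot: [0.553, 0.833, 0.023, 0.006]
contact_force: [0.1, -0.0, 0.2]
opening: 0.002
```

```bash
python3 - <<'E'
from h import *
path([Hp(-.065,0,.03)],[1])
E
```

```text
t 9.07 pos [ 0.5056 -0.2225  0.0272] H [-0.102   0.0025  0.0272] yaw 112.87 tiltW [1.96 1.8 ] tiltH [2.5  0.93] F [ 0.1 -0.   0.2] M [-0.01  0.02  0.04] op 0.002 q6 -1.06
[-0.003, 0.037, -0.0013, 0.0]
```

Emit:
{"api": "jog_arm", "payload": {"series": [[0,0.015,-0.001,0],[0,0.012,-0.001,0],[0,0.008,-0.001,0],[0,0.005,0,0],[0,0.005,0,0],[0,0.005,0,0],[0,0.005,0,0],[0,0.005,0,0]]}}

```text
time: 9.73
eef_pos: [0.5407, -0.2076, 0.0316]
tcp_rot: [0.544, 0.839, -0.002, -0.015]
contact_force: [-17.9, -9.2, 8.0]
opening: 0.001
```

```bash
python3 - <<'E'
from h import *
st()
E
```

```text
t 9.73 pos [ 0.5407 -0.2076  0.0316] H [-0.0638  0.0032  0.0316] yaw 114.11 tiltW [-1.59  0.75] tiltH [-1.19  1.29] F [-17.9  -9.2   8. ] M [-1.48  2.44 -0.03] op 0.001 q6 -0.96
```

```bash
python3 - <<'E'
from h import *
path([Hp(-.085,0,.03),Hp(-.085,0,.2),[.565,.05,.25]],[1,5,8],np.radians(114.5))
E
```

```text
t 9.73 pos [ 0.5407 -0.2076  0.0316] H [-0.0638  0.0032  0.0316] yaw 114.11 tiltW [-1.59  0.75] tiltH [-1.19  1.29] F [-17.9  -9.2   8. ] M [-1.48  2.44 -0.03] op 0.001 q6 -0.96
[-0.0025, -0.0212, 0.002, np.float64(-0.0)] 
[0.0008, -0.0007, -0.034, np.float64(-0.0)] 
[0.0008, -0.0007, -0.034, np.float64(-0.0)] 
[0.0008, -0.0007, -0.034, np.float64(-0.0)] 
[0.0008, -0.0007, -0.034, np.float64(-0.0)] 
[0.0008, -0.0007, -0.034, np.float64(-0.0)] 
[0.0285, 0.0186, -0.006, np.float64(-0.0)] 
[0.0285, 0.0186, -0.006, np.float64(-0.0)] 
[0.0285, 0.0186, -0.006, np.float64(-0.0)] 
[0.0285, 0.0186, -0.006, np.float64(-0.0)] 
[0.0285, 0.0186, -0.006, np.float64(-0.0)] 
[0.0285, 0.0186, -0.006, np.float64(-0.0)] 
[0.0285, 0.0186, -0.006, np.float64(-0.0)] 
[0.0285, 0.0187, -0.006, np.float64(-0.0)]
```

Emit:
{"api": "jog_arm", "payload": {"series": [[0,-0.015,0,0],[0,-0.008,-0.01,0],[0,0,-0.035,0],[0,0,-0.035,0],[0,0,-0.035,0],[0,0,-0.035,0],[0.0285,0.0185,-0.01,0],[0.0285,0.0185,-0.006,0]]}}

```text
time: 10.4
eef_pos: [0.5292, -0.1498, 0.2012]
tcp_rot: [0.544, 0.839, -0.005, -0.023]
contact_force: [0.7, 0.2, -1.1]
opening: 0.003
```

```bash
python3 - <<'E'
from h import *
path([[.565,.05,.25]],[6],np.radians(114.5))
E
```

```text
t 10.4 pos [ 0.5292 -0.1498  0.2012] H [-0.0527  0.061   0.2012] yaw 114.05 tiltW [-2.47  0.96] tiltH [-1.93  1.81] F [ 0.7  0.2 -1.1] M [ 0.02 -0.    0.01] op 0.003 q6 -0.88
[0.0282, 0.0188, -0.0078, np.float64(-0.001)] 
[0.0282, 0.0188, -0.0078, np.float64(-0.001)] 
[0.0282, 0.0188, -0.0078, np.float64(-0.001)] 
[0.0282, 0.0189, -0.0078, np.float64(-0.001)] 
[0.0281, 0.0189, -0.0078, np.float64(-0.001)] 
[0.0281, 0.019, -0.0078, np.float64(-0.001)]
```

Emit:
{"api": "jog_arm", "payload": {"series": [[0.028,0.019,-0.008,0],[0.028,0.019,-0.008,0],[0.028,0.019,-0.008,0],[0.028,0.019,-0.008,0],[0.028,0.019,-0.008,0],[0.02,0.012,-0.006,0],[0,0,0,0],[0,0,0,0]], "grip": 0.0854}}

```text
time: 11.07
eef_pos: [0.5626, 0.0589, 0.2556]
tcp_rot: [0.538, 0.843, -0.003, -0.019]
contact_force: [-0.3, 0.1, 0.3]
opening: 1.0
```

```bash
python3 - <<'E'
from h import *
st()
c,im=shot('wrist','w4'); np.save('c4.npy',c,allow_pickle=True)
E
```

```text
t 11.07 pos [0.5626 0.0589 0.2556] H [0.0567 0.2419 0.2556] yaw 114.84 tiltW [-2.03  0.84] tiltH [-1.56  1.54] F [-0.3  0.1  0.3] M [-0.03 -0.02 -0.02] op 1.0 q6 -0.52
```

View pics/w4.png

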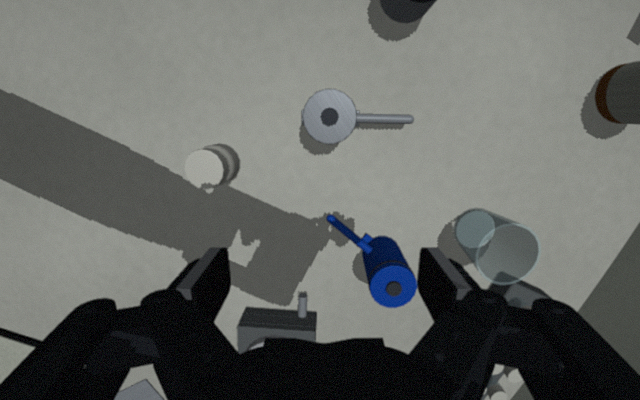

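```bash
python3 - <<'E'
from h import *
c=np.load('c4.npy',allow_pickle=True).item(); im=cv2.imread('pics/w4_raw.png')
crop(im,'w4c',(280,70,440,170),5)
g=onz(c,(329.5,116.5),.09); k=onz(c,(329,116),.094); e=onz(c,(412.5,119),.03)
print(g,k,e,np.degrees(np.arctan2(*(e-g)[[1,0]])),np.hypot(*(e-g)[:2]))
print('canister',onz(c,(402,2),.085))
E
```

```text
[0.53490497 0.12109339 0.09      ] [0.53436278 0.12126801 0.094     ] [0.61773599 0.15776342 0.03      ] 23.87939837290169 0.09058514757589455
canister [0.55066886 0.23679651 0.085     ]
```

View pics/w4c.png

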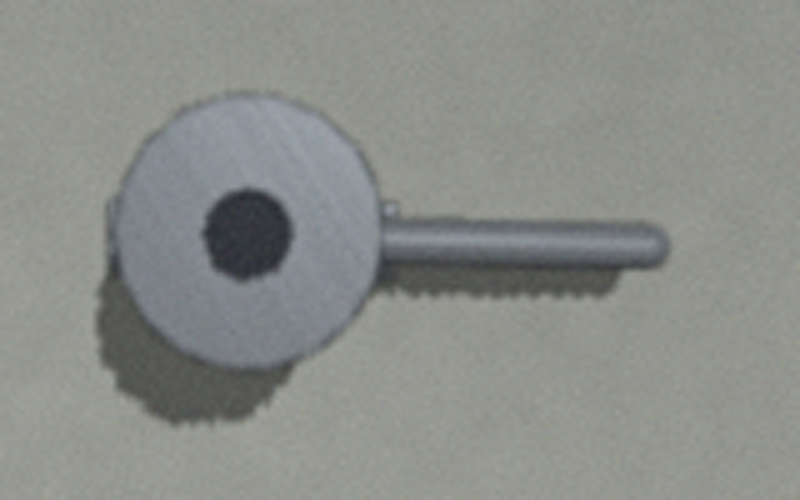

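```bash
python3 - <<'E'
from h import *
path([[.5345,.121,.15]],[4],np.radians(113.9))
E
```

```text
t 11.12 pos [0.5626 0.0587 0.2556] H [0.0566 0.2417 0.2556] yaw 114.79 tiltW [-2.03  0.88] tiltH [-1.55  1.58] F [-0.5  0.3 -1.1] M [ 0.03  0.01 -0.01] op 1.001 q6 -0.52
[0.0163, 0.0008, 0.0269, np.float64(0.004)] 
[0.0163, 0.0008, 0.0269, np.float64(0.004)] 
[0.0163, 0.0007, 0.0269, np.float64(0.004)] 
[0.0163, 0.0007, 0.0269, np.float64(0.004)]
```

Emit:
{"api": "jog_arm", "payload": {"series": [[0.018,0.001,0.025,0.004],[0.018,0.001,0.025,0.004],[0.017,0.001,0.025,0.004],[0.012,0,0.02,0.004],[0,0,0.01,0],[0,0,0,0],[0,0,0,0],[0,0,0,0]]}}

```text
time: 11.78
eef_pos: [0.5339, 0.1138, 0.1475]
tcp_rot: [0.549, 0.835, -0.005, -0.018]
contact_force: [0.4, 0.5, 0.3]
opening: 1.001
```

```bash
python3 - <<'E'
from h import *
path([[.5345,.121,.056]],[4],np.radians(113.9))
E
```

```text
t 11.78 pos [0.5339 0.1138 0.1475] H [0.0508 0.3035 0.1475] yaw 113.33 tiltW [-2.02  0.6 ] tiltH [-1.64  1.31] F [0.4 0.5 0.3] M [-0.02 -0.01 -0.01] op 1.001 q6 -0.39
[0.001, 0.0015, 0.0229, np.float64(-0.002)] 
[0.001, 0.0015, 0.0229, np.float64(-0.002)] 
[0.001, 0.0015, 0.0229, np.float64(-0.002)] 
[0.001, 0.0015, 0.0229, np.float64(-0.002)]
```

Emit:
{"api": "jog_arm", "payload": {"series": [[0.005,0.003,0.005,-0.008],[0.001,0.001,0.018,0],[0,0.0005,0.02,0],[0,0.0005,0.02,0],[0,0.0005,0.016,0],[0,0.0005,0.008,0],[0,0,0,0],[0,0,0,0]]}}

```text
time: 12.45
eef_pos: [0.5468, 0.12, 0.0684]
tcp_rot: [0.548, 0.837, 0.002, -0.007]
contact_force: [0.3, -0.3, 1.5]
opening: 1.002
```

```bash
python3 - <<'E'
from h import *
path([[.5345,.121,.056]],[1],np.radians(113.9))
c,im=shot('wrist','w5')
E
```

```text
t 12.45 pos [0.5468 0.12   0.0684] H [0.0651 0.3044 0.0684] yaw 113.57 tiltW [-0.58  0.63] tiltH [-0.3  0.8] F [ 0.3 -0.3  1.5] M [-0.01  0.03  0.03] op 1.002 q6 -0.39
[0.0056, -0.0108, 0.0125, np.float64(-0.006)]
```

View pics/w5.png

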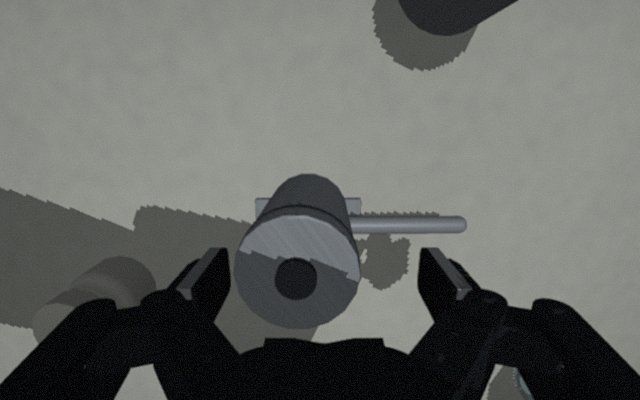

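```bash
python3 - <<'E'
from h import *
c=vision.get_calibration('wrist')
g=onz(c,(295.5,279),.094); e=onz(c,(466,225),.030); print(g,e,np.degrees(np.arctan2(*(e-g)[[1,0]])),np.hypot(*(e-g)[:2]))
st()
E
```

```text
[0.53451024 0.12216649 0.094     ] [0.61938484 0.15789648 0.03      ] 22.82981944267181 0.09208870621287418
t 12.5 pos [0.5469 0.12   0.0686] H [0.0652 0.3044 0.0686] yaw 113.57 tiltW [-0.56  0.63] tiltH [-0.28  0.8 ] F [ 0.9 -0.9 -0.2] M [-0.01 -0.01  0.01] op 0.998 q6 -0.39
```

Emit:
{"api": "jog_arm", "payload": {"series": [[0.003,-0.006,0,0],[0.003,-0.004,0.003,0],[0,-0.001,0.005,0],[0,0,0.003,0],[0,0,0.001,0],[0,0,0,0],[0,0,0,0],[0,0,0,0]]}}

```text
time: 13.17
eef_pos: [0.5357, 0.1216, 0.0603]
tcp_rot: [0.548, 0.837, 0.004, -0.004]
contact_force: [-0.2, 1.4, -0.0]
opening: 0.999
```

```bash
python3 - <<'E'
from h import *
path([[.5345,.1215,.056]],[1],np.radians(113.6))
E
```

```text
t 13.17 pos [0.5357 0.1216 0.0603] H [0.0555 0.31   0.0603] yaw 113.6 tiltW [-0.08  0.65] tiltH [0.17 0.63] F [-0.2  1.4 -0. ] M [0.01 0.03 0.  ] op 0.999 q6 -0.39
[0.0004, -0.0012, 0.0043, np.float64(-0.0)]
```

Emit:
{"api": "jog_arm", "payload": {"series": [[0,-0.001,0.004,0],[0,0,0,0],[0,0,0,0],[0,0,0,0],[0,0,0,0],[0,0,0,0],[0,0,0,0],[0,0,0,0]], "grip": 0.02, "grip_force": 50}}

```text
time: 13.83
eef_pos: [0.5352, 0.1211, 0.0563]
tcp_rot: [0.548, 0.837, 0.004, -0.004]
contact_force: [-0.9, -0.5, 1.6]
opening: 0.573
```

```bash
python3 - <<'E'
from h import *
st()
c,im=shot('wrist','w6')
path([[.5345,.1215,.14]],[3])
E
```

```text
t 13.83 pos [0.5352 0.1211 0.0563] H [0.0548 0.3098 0.0563] yaw 113.59 tiltW [-0.06  0.65] tiltH [0.19 0.62] F [-0.9 -0.5  1.6] M [-0.07  0.03  0.03] op 0.573 q6 -0.39
t 13.88 pos [0.5352 0.1211 0.0563] H [0.0548 0.3097 0.0563] yaw 113.6 tiltW [-0.06  0.64] tiltH [0.19 0.62] F [0.4 0.2 1.4] M [-0.05 -0.02  0.05] op 0.575 q6 -0.39
[0.0005, -0.0001, -0.0279, 0.0] 
[0.0005, -0.0001, -0.0279, 0.0] 
[0.0005, -0.0001, -0.0279, 0.0]
```

View pics/w6.png

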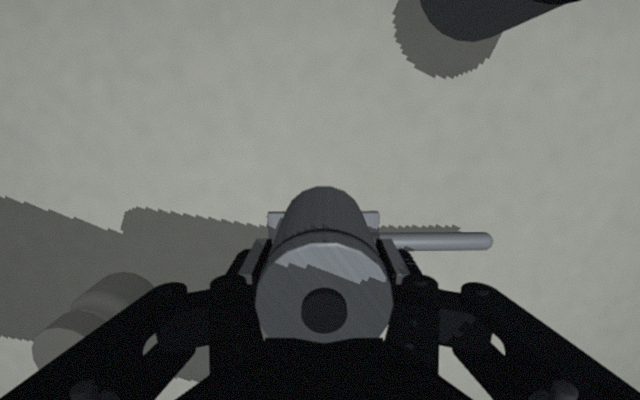

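```bash
python3 - <<'E'
from h import *
c=vision.get_calibration('wrist'); P,R,_=pose()
g=onz(c,(324,310.5),.094); print(g,R.T@(g-P))
path([[.535,.121,.2],Hp(0,0,.2)],[4,9],np.radians(113.6-1.3))
E
```

```text
[0.53442911 0.12272789 0.094     ] [ 2.21449040e-03  6.66172158e-05 -3.76449778e-02]
t 13.88 pos [0.5352 0.1211 0.0563] H [0.0548 0.3097 0.0563] yaw 113.6 tiltW [-0.06  0.64] tiltH [0.19 0.62] F [0.4 0.2 1.4] M [-0.05 -0.02  0.05] op 0.575 q6 -0.39
[0.0004, 0.0001, -0.0359, np.float64(0.002)] 
[0.0004, 0.0001, -0.0359, np.float64(0.002)] 
[0.0004, 0.0001, -0.0359, np.float64(0.002)] 
[0.0004, 0.0001, -0.0359, np.float64(0.002)] 
[-0.0343, -0.0067, -0.0004, np.float64(0.002)] 
[-0.0343, -0.0067, -0.0004, np.float64(0.002)] 
[-0.0343, -0.0066, -0.0004, np.float64(0.002)] 
[-0.0343, -0.0065, -0.0004, np.float64(0.002)] 
[-0.0343, -0.0065, -0.0004, np.float64(0.002)] 
[-0.0343, -0.0064, -0.0004, np.float64(0.002)] 
[-0.0344, -0.0064, -0.0004, np.float64(0.002)] 
[-0.0344, -0.0063, -0.0004, np.float64(0.002)] 
[-0.0344, -0.0062, -0.0004, np.float64(0.002)]
```

Emit:
{"api": "jog_arm", "payload": {"series": [[0,0,-0.02,0],[0,0,-0.035,0],[0,0,-0.036,0],[0,0,-0.036,0],[-0.015,-0.003,-0.015,0.003],[-0.025,-0.005,0,0.003],[-0.03,-0.006,0,0.003],[-0.03,-0.006,0,0.003]]}}

```text
time: 14.55
eef_pos: [0.5506, 0.022, 0.1948]
tcp_rot: [0.549, 0.836, 0.0, -0.011]
contact_force: [-0.3, 0.2, -2.5]
opening: 0.577
```

```bash
python3 - <<'E'
from h import *
path([Hp(0,-.0012,.2)],[7],np.radians(113.6-1.3))
E
```

```text
t 14.55 pos [0.5506 0.022  0.1948] H [0.0317 0.2121 0.1948] yaw 113.4 tiltW [-1.    0.71] tiltH [-0.66  1.04] F [-0.3  0.2 -2.5] M [-0.01 -0.08  0.  ] op 0.577 q6 -0.56
[-0.0303, -0.0052, -0.0012, np.float64(0.003)] 
[-0.0304, -0.0051, -0.0012, np.float64(0.003)] 
[-0.0304, -0.0051, -0.0012, np.float64(0.003)] 
[-0.0304, -0.005, -0.0012, np.float64(0.003)] 
[-0.0304, -0.0049, -0.0012, np.float64(0.003)] 
[-0.0304, -0.0048, -0.0012, np.float64(0.003)] 
[-0.0304, -0.0047, -0.0012, np.float64(0.003)]
```

Emit:
{"api": "jog_arm", "payload": {"series": [[-0.03,-0.005,0,0.003],[-0.03,-0.005,0,0.003],[-0.03,-0.005,0,0.003],[-0.03,-0.005,0,0.003],[-0.03,-0.005,0,0.003],[-0.028,-0.005,0,0.003],[-0.018,-0.003,0,0],[-0.008,0,0,0]]}}

```text
time: 15.22
eef_pos: [0.596, -0.1909, 0.1817]
tcp_rot: [0.558, 0.83, -0.001, -0.016]
contact_force: [-0.1, 0.2, -2.2]
opening: 0.573
```

```bash
python3 - <<'E'
from h import *
path([Hp(0,-.0012,.2)],[1],np.radians(113.6-1.3))
E
```

```text
t 15.22 pos [ 0.596  -0.1909  0.1817] H [-0.0063 -0.0022  0.1817] yaw 112.12 tiltW [-1.64  0.91] tiltH [-1.18  1.46] F [-0.1  0.2 -2.2] M [ 0.01 -0.03  0.05] op 0.573 q6 -0.86
[0.0014, 0.0059, -0.0184, np.float64(-0.003)]
```

```bash
cat >> h.py <<'E'
P0=np.array([.5352,.1211,.0563]); R0=Ro.from_quat([.548,.837,.004,-.004]).as_matrix()
CB=R0.T@(np.array([.5346,.122,0])-P0); CR=R0.T@Ro.from_euler('z',23.4,degrees=True).as_matrix()
def chamber():
    P,R,_=pose(); b=P+R@CB; C=R@CR
    print('chamber bottom H',toH(b).round(4),'handle yaw-holder',round(np.degrees(np.arctan2(C[1,0],C[0,0])-HA),2),'tilt',np.degrees(C[:2,2]).round(2))
    return b
def move_bottom(x,y,z):
    b=chamber(); P,R,_=pose(); d=Hp(x,y,z)-b; print('tool delta',(R.T@d).round(4)); st()
E
python3 - <<'E'
from h import *
move_bottom(0,0,.075)
E
```

```text
chamber bottom H [-0.0078 -0.0003  0.1254] handle yaw-holder -0.12 tilt [ 1.52 -0.28]
tool delta [-0.001   0.0088  0.0502]
t 15.22 pos [ 0.596  -0.1909  0.1817] H [-0.0063 -0.0022  0.1817] yaw 112.12 tiltW [-1.64  0.91] tiltH [-1.18  1.46] F [-0.1  0.2 -2.2] M [ 0.01 -0.03  0.05] op 0.573 q6 -0.86
```

Emit:
{"api": "jog_arm", "payload": {"series": [[0,0.004,0.008,0],[0,0.003,0.012,0],[0,0.002,0.012,0],[0,0,0.01,0],[0,0,0.005,0],[0,0,0,0],[0,0,0,0],[0,0,0,0]]}}

```text
time: 15.88
eef_pos: [0.6002, -0.1796, 0.1229]
tcp_rot: [0.557, 0.83, -0.001, -0.023]
contact_force: [-0.1, 0.8, -2.1]
opening: 0.574
```

```bash
python3 - <<'E'
from h import *
move_bottom(0,0,.075)
c,im=shot('wrist','w7'); a,ia=shot('scene','s7',(215,170,315,265),6)
E
```

```text
chamber bottom H [-0.      0.0092  0.0667] handle yaw-holder 0.1 tilt [ 2.14 -0.69]
tool delta [-0.0089 -0.0003 -0.0086]
t 15.88 pos [ 0.6002 -0.1796  0.1229] H [0.0019 0.0067 0.1229] yaw 112.31 tiltW [-2.26  1.33] tiltH [-1.59  2.08] F [-0.1  0.8 -2.1] M [-0.05  0.01  0.  ] op 0.574 q6 -0.85
```

View pics/w7.png

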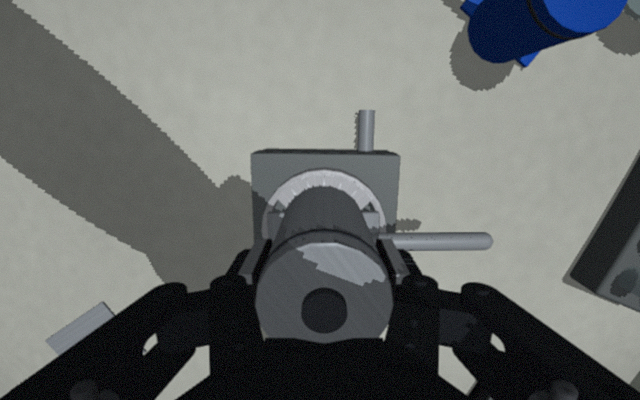

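View pics/s7.png

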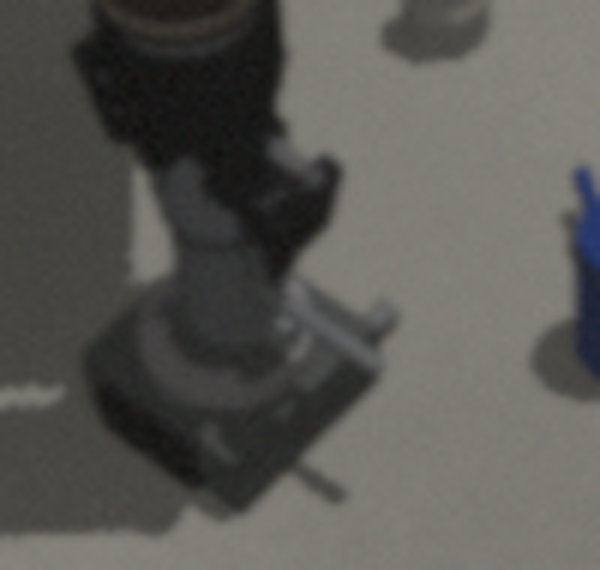

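Emit:
{"api": "jog_arm", "payload": {"series": [[-0.003,0,-0.001,0],[-0.003,0,-0.001,0],[-0.002,0,-0.001,0],[-0.001,0,0,0],[0,0,0,0],[0,0,0,0],[0,0,0,0],[0,0,0,0]]}}

```text
time: 16.65
eef_pos: [0.6065, -0.1912, 0.1307]
tcp_rot: [0.557, 0.83, -0.001, -0.018]
contact_force: [-0.2, -0.4, -3.2]
opening: 0.577
```

```bash
python3 - <<'E'
from h import *
move_bottom(0,0,.062)
E
```

```text
chamber bottom H [ 0.0017 -0.0043  0.0744] handle yaw-holder 0.0 tilt [ 1.69 -0.46]
tool delta [ 0.004  -0.0015  0.0126]
t 16.65 pos [ 0.6065 -0.1912  0.1307] H [ 0.0033 -0.0064  0.1307] yaw 112.23 tiltW [-1.81  1.1 ] tiltH [-1.26  1.7 ] F [-0.2 -0.4 -3.2] M [ 0.   -0.05 -0.03] op 0.577 q6 -0.86
```

Emit:
{"api": "jog_arm", "payload": {"series": [[0.003,-0.001,0.004,0],[0,0,0.003,0],[0,0,0.002,0],[0,0,0,0],[0,0,0,0],[0,0,0,0],[0,0,0,0],[0,0,0,0]]}}

```text
time: 17.32
eef_pos: [0.6031, -0.1876, 0.1197]
tcp_rot: [0.557, 0.83, -0.001, -0.02]
contact_force: [0.4, 0.2, -2.4]
opening: 0.578
```

```bash
python3 - <<'E'
from h import *
move_bottom(0,0,.062)
E
```

```text
chamber bottom H [-0.0001  0.0004  0.0634] handle yaw-holder 0.03 tilt [ 1.81 -0.52]
tool delta [-0.0004  0.0001  0.0014]
t 17.32 pos [ 0.6031 -0.1876  0.1197] H [ 0.0016 -0.0018  0.1197] yaw 112.26 tiltW [-1.93  1.16] tiltH [-1.35  1.8 ] F [ 0.4  0.2 -2.4] M [-0.02 -0.08  0.05] op 0.578 q6 -0.85
```

```bash
python3 - <<'E'
from h import *
c,im=shot('wrist','w8'); crop(im,'w8',(230,130,420,280),4)
d,im=shot('side','d8',(310,130,400,210),8)
P,R,_=pose(); b=P+R@CB; C=R@CR
# predicted vs seen: lugs & collar
print('lug+',proj(c,b+C@[.034,0,.006]),'lug-',proj(c,b+C@[-.034,0,.006]))
print('lip corners', [proj(c,Hp(.027*np.cos(t),.027*np.sin(t),.059)).round(1).tolist() for t in np.radians([32.5,147.5])])
E
```

```text
lug+ [[379.14886103 226.06514032]] lug- [[267.47815774 225.94257202]]
lip corners [[[359.9, 199.4]], [[287.6, 198.8]]]
```

View pics/w8.png

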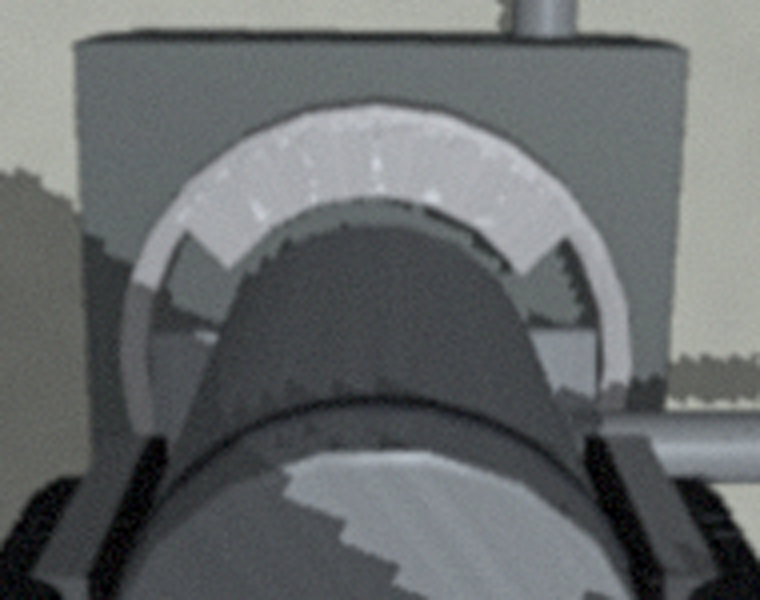

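View pics/d8.png

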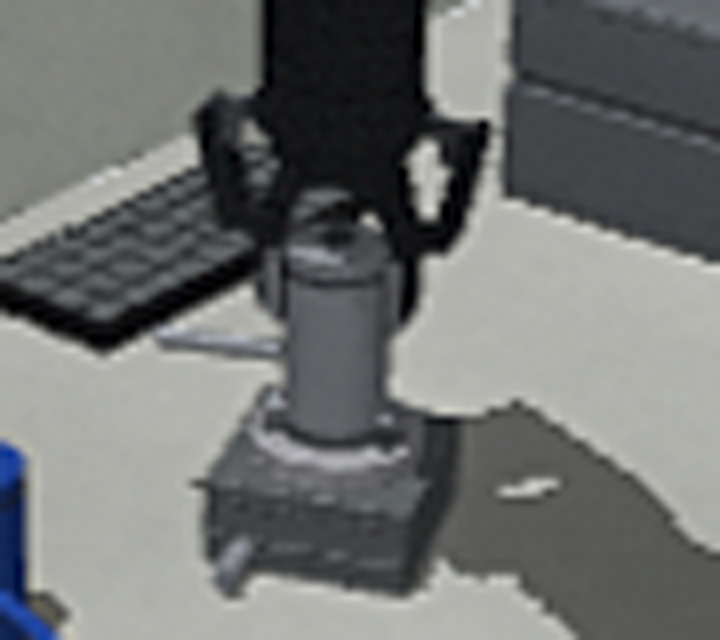

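Emit:
{"api": "jog_arm", "payload": {"series": [[0,0,0.003,0],[0,0,0.003,0],[0,0,0.001,0],[0,0,0,0],[0,0,0,0],[0,0,0,0],[0,0,0,0],[0,0,0,0]]}}

```text
time: 18.08
eef_pos: [0.603, -0.1876, 0.1121]
tcp_rot: [0.557, 0.83, -0.001, -0.019]
contact_force: [1.0, 0.1, -3.2]
opening: 0.57
```

```bash
python3 - <<'E'
from h import *
move_bottom(0,0,.046)
E
```

```text
chamber bottom H [-0.0002  0.0004  0.0559] handle yaw-holder 0.02 tilt [ 1.79 -0.51]
tool delta [-0.0007  0.0004  0.0098]
t 18.08 pos [ 0.603  -0.1876  0.1121] H [ 0.0014 -0.0018  0.1121] yaw 112.25 tiltW [-1.9   1.15] tiltH [-1.33  1.78] F [ 1.   0.1 -3.2] M [-0.07  0.01  0.03] op 0.57 q6 -0.85
```

Bottom now 3 mm below the lip tops with no contact. Continue down.

Emit:
{"api": "jog_arm", "payload": {"series": [[0,0,0.003,0],[0,0,0.003,0],[0,0,0.003,0],[0,0,0.002,0],[0,0,0.002,0],[0,0,0.002,0],[0,0,0.002,0],[0,0,0.002,0]]}}

```text
time: 18.75
eef_pos: [0.6037, -0.188, 0.103]
tcp_rot: [0.557, 0.831, -0.002, -0.02]
contact_force: [-3.4, 1.2, 6.2]
opening: 0.574
```

```bash
python3 - <<'E'
from h import *
move_bottom(0,0,.046)
E
```

```text
chamber bottom H [ 0.0002 -0.0002  0.0468] handle yaw-holder 0.09 tilt [ 1.9  -0.49]
tool delta [ 0.0001 -0.0002  0.0008]
t 18.75 pos [ 0.6037 -0.188   0.103 ] H [ 0.0019 -0.0024  0.103 ] yaw 112.32 tiltW [-2.02  1.13] tiltH [-1.44  1.8 ] F [-3.4  1.2  6.2] M [ 0.31  0.67 -0.03] op 0.574 q6 -0.85
```

Emit:
{"api": "jog_arm", "payload": {"series": [[0,0,0.002,0.03],[0,0,0.001,0.06],[0,0,0.001,0.08],[0,0,0.001,0.08],[0,0,0.001,0.08],[0,0,0.001,0.06],[0,0,0.001,0],[0,0,0.001,0]]}}

```text
time: 19.42
eef_pos: [0.6044, -0.1855, 0.1031]
tcp_rot: [0.712, 0.702, -0.005, -0.021]
contact_force: [-4.1, 0.7, 5.5]
opening: 0.577
```

```bash
python3 - <<'E'
from h import *
move_bottom(0,0,.046)
c,im=shot('wrist','w9')
E
```

```text
chamber bottom H [0.002  0.0022 0.0469] handle yaw-holder -23.0 tilt [ 2.25 -0.74]
tool delta [-0.0028 -0.0009  0.0009]
t 19.42 pos [ 0.6044 -0.1855  0.1031] H [ 0.0035 -0.0004  0.1031] yaw 89.22 tiltW [-2.11  1.37] tiltH [-1.44  2.07] F [-4.1  0.7  5.5] M [ 0.16  0.35 -0.12] op 0.577 q6 -0.45
```

View pics/w9.png

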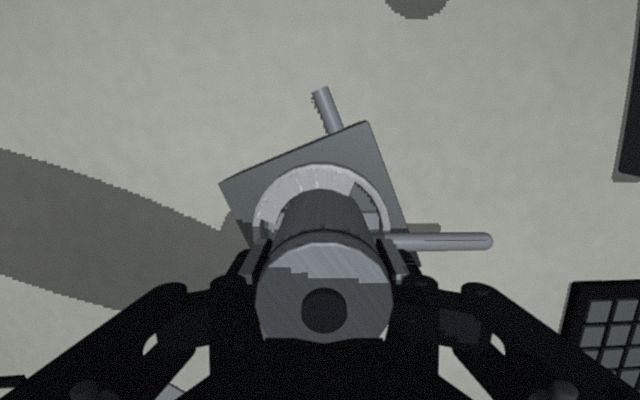

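The chamber has turned 23° with the handle following. Keep going, with a small centring correction.

Emit:
{"api": "jog_arm", "payload": {"series": [[-0.002,-0.001,0.001,0.06],[-0.001,0,0.001,0.08],[0,0,0.001,0.08],[0,0,0.001,0.08],[0,0,0.001,0.08],[0,0,0.001,0.06],[0,0,0,0],[0,0,0,0]]}}

```text
time: 20.13
eef_pos: [0.6052, -0.1861, 0.1031]
tcp_rot: [0.846, 0.533, -0.008, -0.019]
contact_force: [-4.2, 1.0, 1.8]
opening: 0.575
```

```bash
python3 - <<'E'
from h import *
move_bottom(0,0,.046)
c,im=shot('wrist','w10')
E
```

```text
chamber bottom H [0.0029 0.0013 0.0469] handle yaw-holder -47.85 tilt [ 2.27 -0.84]
tool delta [-0.003  -0.001   0.0009]
t 20.13 pos [ 0.6052 -0.1861  0.1031] H [ 0.004  -0.0012  0.1031] yaw 64.41 tiltW [-1.88  1.36] tiltH [-1.23  1.96] F [-4.2  1.   1.8] M [-0.1  -0.09 -0.18] op 0.575 q6 -0.02
```

View pics/w10.png

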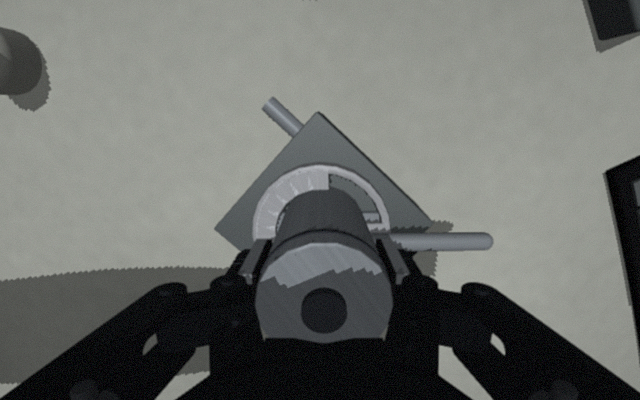

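Emit:
{"api": "jog_arm", "payload": {"series": [[-0.002,0,0,0.06],[-0.001,0,0,0.08],[-0.001,0,0,0.08],[0,0,0,0.08],[0,0,0,0.08],[0,0,0,0.08],[0,0,0,0.03],[0,0,0,0]]}}

```text
time: 20.85
eef_pos: [0.6051, -0.1871, 0.1031]
tcp_rot: [0.949, 0.314, -0.01, -0.016]
contact_force: [-4.0, 1.6, 0.6]
opening: 0.574
```

```bash
python3 - <<'E'
from h import *
move_bottom(0,0,.046)
E
```

```text
chamber bottom H [0.0029 0.0002 0.0468] handle yaw-holder -75.7 tilt [ 2.25 -1.11]
tool delta [-0.0029 -0.0006  0.0009]
t 20.85 pos [ 0.6051 -0.1871  0.1031] H [ 0.0036 -0.0021  0.1031] yaw 36.59 tiltW [-1.66  1.39] tiltH [-1.02  1.91] F [-4.   1.6  0.6] M [-0.17  0.14  0.05] op 0.574 q6 0.46
```

Emit:
{"api": "jog_arm", "payload": {"series": [[-0.001,0,0,0.06],[0,0,0,0.06],[0,0,0,0.06],[0,0,0,0.06],[0,0,0,0.06],[0,0,0,0.06],[0,0,0,0.06],[0,0,0,0]]}}

```text
time: 21.52
eef_pos: [0.6018, -0.1872, 0.1031]
tcp_rot: [0.992, 0.121, -0.019, -0.012]
contact_force: [-2.1, 2.0, 1.5]
opening: 0.577
```

```bash
python3 - <<'E'
from h import *
move_bottom(0,0,.046)
c,im=shot('wrist','w11')
E
```

```text
chamber bottom H [-0.0008  0.0012  0.0469] handle yaw-holder -98.36 tilt [ 3.01 -1.08]
tool delta [0.001  0.0011 0.0008]
t 21.52 pos [ 0.6018 -0.1872  0.1031] H [ 0.0004 -0.001   0.1031] yaw 13.97 tiltW [-2.36  1.1 ] tiltH [-1.77  1.91] F [-2.1  2.   1.5] M [ 0.1  -0.05  0.66] op 0.577 q6 0.87
```

View pics/w11.png

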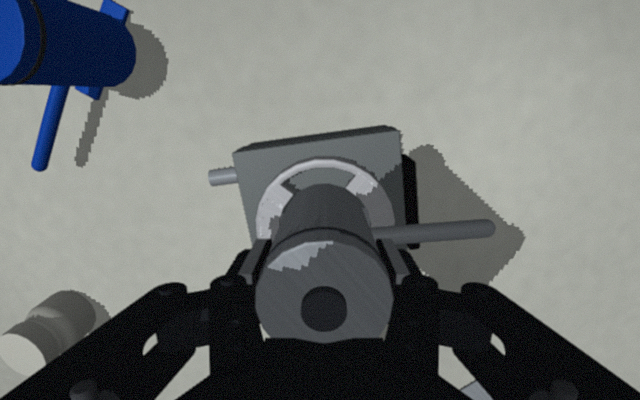

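Torque rose to 0.66 N m and the handle slipped within the grip: it is at the stop. Release and rise.

Emit:
{"api": "jog_arm", "payload": {"series": [[0,0,0,0],[0,0,0,0],[0,0,0,0],[0,0,0,0],[0,0,0,0],[0,0,0,0],[0,0,0,0],[0,0,0,0]], "grip": 0.0854}}

```text
time: 22.23
eef_pos: [0.6041, -0.1885, 0.1029]
tcp_rot: [0.993, 0.118, -0.016, -0.012]
contact_force: [-0.3, -1.1, -0.1]
opening: 0.998
```

```bash
python3 - <<'E'
from h import *
st()
c,im=shot('wrist','w12')
g=onz(c,(324,310),.14)
E
```

```text
t 22.23 pos [ 0.6041 -0.1885  0.1029] H [ 0.0021 -0.0031  0.1029] yaw 13.63 tiltW [-1.94  1.2 ] tiltH [-1.34  1.84] F [-0.3 -1.1 -0.1] M [-0.04 -0.02  0.03] op 0.998 q6 0.87
```

View pics/w12.png

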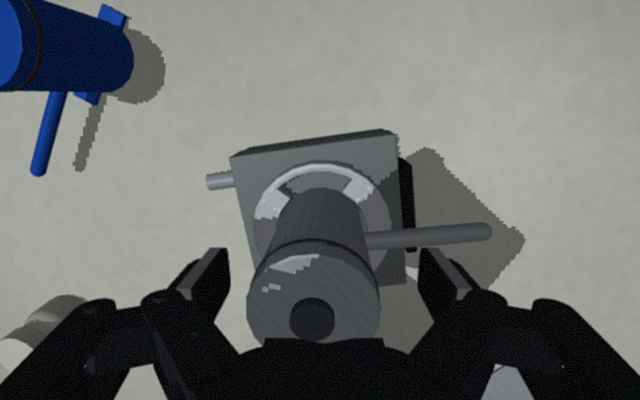

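Emit:
{"api": "jog_arm", "payload": {"series": [[0,0,-0.01,0],[0,0,-0.02,0],[0,0,-0.03,0],[0,0,-0.03,0],[0,0,-0.03,0],[-0.02,0,-0.02,0],[-0.03,0,0,0],[-0.03,0,0,0]]}}

```text
time: 22.95
eef_pos: [0.5324, -0.2095, 0.2552]
tcp_rot: [0.992, 0.121, -0.015, -0.012]
contact_force: [-0.3, -0.0, 0.1]
opening: 0.999
```

```bash
python3 - <<'E'
from h import *
st()
c,im=shot('wrist','w13'); np.save('c13.npy',c,allow_pickle=True)
d,im=shot('side','d13',(310,130,400,210),8)
E
```

```text
t 22.95 pos [ 0.5324 -0.2095  0.2552] H [-0.0723  0.0045  0.2552] yaw 13.9 tiltW [-1.89  1.19] tiltH [-1.31  1.81] F [-0.3 -0.   0.1] M [-0.06 -0.03  0.02] op 0.999 q6 0.78
```

View pics/w13.png

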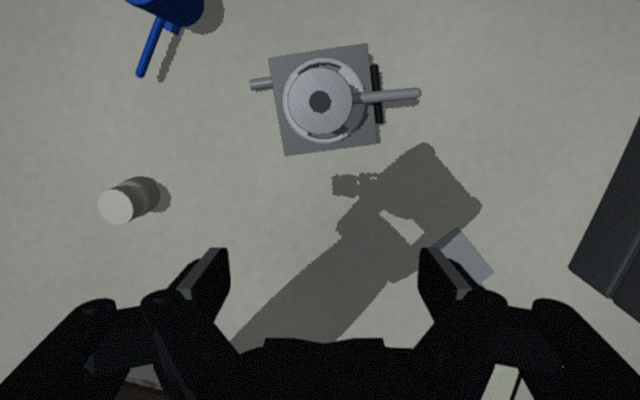

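View pics/d13.png

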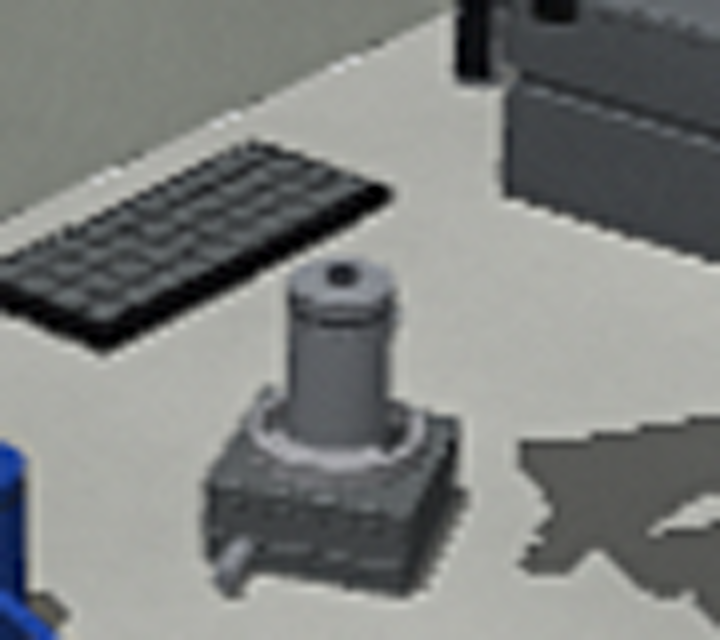

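```bash
python3 - <<'E'
from h import *
c=np.load('c13.npy',allow_pickle=True).item(); im=cv2.imread('pics/w13_raw.png')
crop(im,'w13c',(240,30,440,170),4)
g=onz(c,(319.5,101),.14); e=onz(c,(420,93.5),.076)
print(toH(g),toH(e),np.degrees(np.arctan2(*(toH(e)-toH(g))[[1,0]])),np.hypot(*(e-g)[:2]))
P=[Hp(x,y,.046) for x,y in [(-.05,.05),(.05,.05),(.05,-.05),(-.05,-.05)]]
print(proj(c,P).round(1)); print('tab outer top if home',proj(c,[Hp(x,-.0595,.042) for x in(-.03,.03)]).round(1))
E
```

```text
[-0.00028468  0.00070925  0.14      ] [-0.00593408 -0.09014708  0.076     ] -93.55804168471433 0.09103179759018848
[[284.5 155.9]
 [267.   57.7]
 [366.8  41.6]
 [377.3 142.7]]
tab outer top if home [[383.9 122.1]
 [378.   62. ]]
```

View pics/w13c.png

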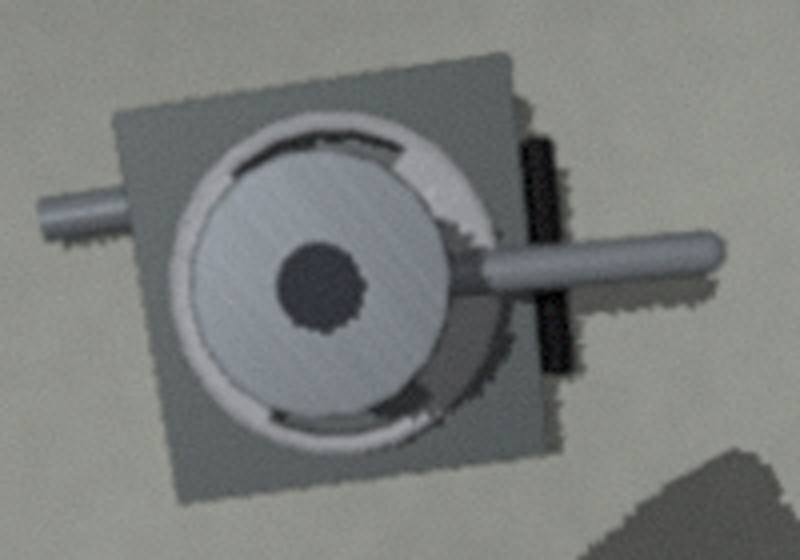

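```bash
python3 - <<'E'
from h import *
a=cv2.imread('pics/scene0.png'); c,b=shot('scene','s14')
d=cv2.absdiff(a,b).max(2); d=(cv2.GaussianBlur(d,(5,5),0)>25).astype(np.uint8)
n,l,s,ce=cv2.connectedComponentsWithStats(d)
print([tuple(x) for x in s[1:] if x[4]>25]); st()
E
```

```text
[(np.int32(0), np.int32(0), np.int32(46), np.int32(40), np.int32(1069)), (np.int32(194), np.int32(0), np.int32(43), np.int32(33), np.int32(1114)), (np.int32(229), np.int32(0), np.int32(30), np.int32(51), np.int32(509)), (np.int32(242), np.int32(0), np.int32(51), np.int32(96), np.int32(2564)), (np.int32(55), np.int32(9), np.int32(41), np.int32(25), np.int32(429)), (np.int32(0), np.int32(33), np.int32(264), np.int32(217), np.int32(12696)), (np.int32(203), np.int32(32), np.int32(21), np.int32(12), np.int32(124)), (np.int32(0), np.int32(63), np.int32(24), np.int32(18), np.int32(207)), (np.int32(0), np.int32(85), np.int32(43), np.int32(51), np.int32(1112)), (np.int32(247), np.int32(98), np.int32(34), np.int32(28), np.int32(555)), (np.int32(0), np.int32(145), np.int32(6), np.int32(8), np.int32(32)), (np.int32(318), np.int32(159), np.int32(38), np.int32(37), np.int32(623)), (np.int32(241), np.int32(202), np.int32(20), np.int32(16), np.int32(182)), (np.int32(238), np.int32(223), np.int32(11), np.int32(10), np.int32(60)), (np.int32(230), np.int32(231), np.int32(18), np.int32(20), np.int32(184)), (np.int32(220), np.int32(243), np.int32(24), np.int32(22), np.int32(280))]
t 23.1 pos [ 0.5315 -0.2097  0.2545] H [-0.0731  0.0046  0.2545] yaw 13.72 tiltW [-1.94  1.24] tiltH [-1.33  1.88] F [0.6 0.1 0.1] M [ 0.02 -0.02  0.01] op 0.998 q6 0.78
```

View pics/s14.png

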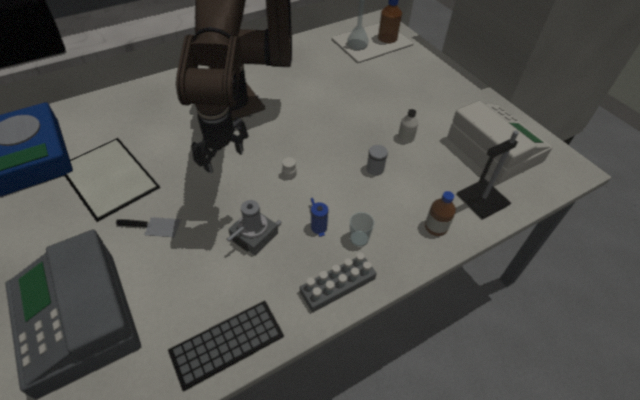

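The scene shows the chamber on the holder at (252,218) with its handle toward the tab side. Only the arm, its shadow, the chamber and the slide have changed; no bystander has moved. Handing in.

```bash
python3 -c "
from plant import workorder
print(workorder.sign_off())"
```

```text
the job is handed in; nothing more can be done
None
```

The filter holder is ready: the slide is home and the chamber is seated and locked. I handed the job in at about 23 s.

- **Slide:** I pushed it home first. It stopped moving, and about 17 N moved it no further. From above, the tab sits where it should be when home, to within about 1 mm.
- **Chamber:** I lowered it with the handle over the +x gap. The arm's readings put its underside 46 to 47 mm above the bench, against 46 mm for the seat. I then turned it clockwise until the torque rose at the stop and the grip slipped.
- **Final checks:** The handle measured about −93.6° from the gap, within the 90 to 95° stop range. The chamber stands upright within 1 mm of the collar's axis. The gripper is open and clear, and the before and after scene pictures show no bystander moved.

**What went less smoothly:** Pushing the slide tilted the tool by about 9°. I took most of that out by pressing the closed fingers against the fixed block with about 20 N. A tilt of about 2° remained while I placed and turned the chamber. I judged that it sits flat from the side picture and did not measure it.

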